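Pack the spice carrier and draw its handle out

ROBOT

A 6-joint arm with a two-finger parallel gripper is mounted at the origin on a cart in front of the work surface, level with it; the furniture and walls round the work are solid. World frame = base frame: x ahead of the robot, y to its left, z up, the work surface at z = 0. Lengths are in m, angles in rad, forces in N, time in s.
With the tool pointing down it reaches from about 0.2 to 0.875 m from the base axis. Payload 3.4 kg.
Tool frame: the origin (TCP) lies at the very end of the fingers, on their centre line; the grasp point (between the pads) lies robot.pinch_z behind it (robot.pinch_z is the distance from the TCP to the grasp point, in m); z points along the fingers, y is the direction in which the jaws open and shut (so a half turn about z gives the same grasp; the last joint's range is limited). The gripper opens to 94 mm and grips with 3 to 60 N. Pads are 16 mm wide; open, the fingers measure 119 mm over their backs; the gripper's body (75 mm by 177 mm) begins 78 mm behind the grasp point.
Start: joints at [1.048, 0.276, 1.505, -0, 1.361, -0.121], TCP at [0.225, 0.529, 0.205] pointing down, gripper open.
Joint ranges: [-2.89, 2.89], [-0.75, 2.08], [0.22, 2.7], [-1.18, 4.32], [0.11, 2.71], [-2.7, 2.7]. Speed limits (rad/s): [2.57, 2.57, 3.14, 3.14, 3.14, 3.14].

INTERFACE

Orientations are given as a unit quaternion [x, y, z, w].
In Python, from station import robot gives the robot as it stands.
- The arm moves only by the shell command python3 -m inch 'ROWS' [OPENING] [FORCE]. ROWS is JSON, a list of rows, each a list of 4 numbers: the shift along the world's x, y, z in mm, then the turn about the world's z in degrees. In form: [[x, y, z, yaw], ...]. A call has 1 to 8 rows; each row is the pose to reach, as a shift and turn from the pose commanded when the call began; what a row does not reach only later rows make up. A row lasts 1/10 s, in which the tool goes at most 50 mm and 8.59 degrees, less where a joint would pass 70% of its speed; a pose out of reach is approached as far as the arm can. A call with a gripper value outside its range is refused whole. OPENING is the finger opening in mm, from 0 to 94, set as the call begins (- or left out, the last holds). The fingers move at their own pace and stop on an object; FORCE is the grip in N (left out, the last holds). Time passes only in rows, so rows that repeat a pose let the fingers close. It gives the time, the measured TCP pose, the force and the opening at its end, in the units of the state.
- robot.get_state(): the state, without advancing time (a new reading comes with each control period).
- robot.snapshot(name): name is "scene" or "top"; returns (picture, depth): 384x512x3 uint8, red, green, blue; 384x512 float32, m along the optical axis (not along the pixel's ray), 0 where there is no reading.
- robot.camera_params(name): a dict with "camera_matrix" (3x3 intrinsics, pixels), "extrinsics" (4x4, takes a point from camera to world coordinates). Camera axes: x right, y down, z forward; pixel columns grow to the right and rows downward; lengths in m; the calibration is good to about 2 mm. A picture is of the moment at which its call begins. camera_params takes no time and is no camera call.
- robot.hand_in(): hands the job in, once; it reports no verdict.
The state is a dict: "time_s": time; "joints": joint angles; "qd": joint speeds; "joint_torque": joint torques, N m; "eef_pos": TCP position; "orientation": TCP orientation; "contact_force": force on the tool from outside, world axes, zero at the start; "wrist_torque": the same for the moment, N m; "finger_gap": opening from 0.0 (shut) to 1.0 (fully open).
Only numpy, scipy, OpenCV 4.12 (cv2) and the standard library are available. Lean on these libraries where they do the work, as an engineer would, in place of code of your own. Each camera call takes 0.05 s, during which the arm holds its last target.

TASK

Stand the two loose small spice tins upright in the two empty cells of the wooden carrier, one tin to a cell, and let go of them. Then press the release button behind the carrier fully down (it stays down), take the carry handle by its bar and pull it straight up past the first stop to the second stop, as far as it goes. Finish while still holding the handle fully drawn out (it springs back if let go); leave the tin that is already packed and the other things on the table where they are.

Things in the scene. Friction and masses are not known exactly. Their poses are not given: they have to be found in the camera images.
- carrier: Pale wooden tray fixed to the table, 78 mm (x) by 242 mm (y), walls 28 mm high, 8 mm thick. Three cells along its y axis, centred at x = 0, y = -78, 0, +78 mm, each 62 (x) by 70 mm (y) inside, floor 8 mm above the table. Origin: centre of its underside; x points to its back. Behind it at x = 63 mm stand the steel handle sleeve (y = 0, 36 mm wide, 104 mm high) and the latch housing.
- liner_a: Round white paper liner (54 mm diameter, paper thin, fixed) on the floor of one empty cell; origin at its centre on the cell floor. Which two of the three cells are empty varies.
- liner_b: The same liner in the other empty cell; origin at its centre on the cell floor.
- tin_a_center (a point): A small lidded tin, amber-brown sides and grey metal lid, cylinder 49 mm diameter, 72 mm high, about 0.15 kg. This point is its centre, 36 mm above its underside; z is its upright axis. Its upper half stays clear above the cell walls. Starts loose on the table.
- tin_b_center (a point): A small lidded tin, amber-brown sides and grey metal lid, cylinder 49 mm diameter, 72 mm high, about 0.15 kg. This point is its centre, 36 mm above its underside; z is its upright axis. Its upper half stays clear above the cell walls. Starts loose on the table.
- tin_packed_center (a point): A small lidded tin, amber-brown sides and grey metal lid, cylinder 49 mm diameter, 72 mm high, about 0.15 kg. This point is its centre, 36 mm above its underside; z is its upright axis. Its upper half stays clear above the cell walls. Stands packed in the third cell from the start; leave it there.
- button_top (a point): Centre of the top face of the round metal release button, 26 mm diameter, 94 mm above the table before it is pressed, on the dark steel latch housing (82 mm high), behind the carrier, 78 mm from the handle's axis along the carrier's +y. Pressed straight down it goes 8 mm with about 3 N and then meets a hard stop; it stays where it is left.
- button (a joint): Release button travel, m: 0 up (handle locked), 0.008 fully down (handle free from about 0.0065). It stays where it is left.
- handle_grip (a point): Centre of the carry handle's bar: dark wood, rounded, 84 mm long along the carrier's y axis, 18 mm thick along the carrier's x axis, 22 mm high; its centre is 125 mm above the table when home, 235 mm when fully drawn out. Axes parallel to the carrier's. It only slides straight up and down; locked until the button is down.
- tube_top (a joint): How far the upper tube (with the bar) is drawn out of the middle tube, m: 0 home, 0.055 at its end. Spring return 2 to 3 N. It comes out first; its end is the first stop, 55 mm above home.
- tube_mid (a joint): How far the middle tube is drawn out of the fixed sleeve, m: 0 home, 0.055 at its end. It follows once the upper tube is fully out, against a spring of 5 to 6 N (about 9 N in all at the bar); its end is the second stop, the bar 110 mm above home, and is hard.
- sausage_stuffer: Large grey metal sausage press, fixed on the table left of the carrier: lies along y, from 40 mm before to 91 mm behind its origin in x, its nozzle tip 338 mm to the right (-y) of the origin; barrel up to 139 mm high, crank at its left end up to 200 mm. An obstacle only. Origin on the table.
- cup: Tin cup with a strap handle, 68 x 88 x 62 mm, loose on the table in front of the carrier's left end; leave it. Origin at its underside.
- cutter: Tin biscuit cutter, 57 mm wide, 50 mm high, loose behind the carrier; leave it. Origin at its underside.
- tin_big: Large reddish tin, 64 mm diameter, 105 mm high, loose at the left of the table; not one of the small tins, leave it. Origin at its underside.
- jar_full: Lidded glass jar with grey contents, 66 mm diameter, 143 mm high, loose at the back; leave it. Origin at its underside.
Mind the look-alikes: they are no part of the job. What is shaped like the part that bears tin_packed_center but purple or red is not meant.

How it is judged:
By the outcome, as a careful person would: the job done as asked, in the order asked, and still so for the second after the job is handed in, while the arm keeps its last pose, push and grip.
It also fails if it takes over 72 s, if anything falls off the work surface, if the arm or the gripper's body presses on something with over 40 N, if the wrist force passes 120 N, or if a joint passes its speed limit or range.

## Working session

There is one attempt and no reset: what is moved stays moved. The work goes in short steps, Python scripts to look and compute and a shell command to move; the robot and the scene stay as the last step left them, time stands still between calls to the robot, and variables do not carry over. Pictures are saved under pics/ and viewed, and the job is handed in when it is done.

```bash
mkdir -p pics; python3 - <<'E'
from station import robot
import cv2,numpy as np
s=robot.get_state();print(s, robot.pinch_z)
for n in("scene","top"):
    p,d=robot.snapshot(n); cv2.imwrite(f"pics/{n}0.png",p[:,:,::-1]); np.savez(f"{n}0.npz",p=p,d=d)
    print(n,robot.camera_params(n))
E
```

```text
{'time_s': 0.0, 'joints': array([ 1.04802993e+00,  2.76543503e-01,  1.50605392e+00, -7.98837236e-06,
        1.36067412e+00, -1.20977308e-01]), 'qd': array([ 0.00254626,  0.00041471, -0.00184727, -0.00052707,  0.00068499,
        0.00188987]), 'joint_torque': array([-1.01693386e-03, -4.04570925e+01, -2.37221467e+01,  7.04255886e-02,
        3.44145996e-02, -1.38754071e-04]), 'eef_pos': array([0.22459328, 0.52875018, 0.20466565]), 'orientation': array([ 1.99545075e-01,  9.79888289e-01, -7.97572295e-04, -2.61847862e-04]), 'contact_force': array([0.44906147, 0.28958776, 0.23523205]), 'wrist_torque': array([-0.01892803,  0.00918022,  0.05140652]), 'finger_gap': 0.9989670745337388} 0.0188
scene {'camera_matrix': array([[413.33160257,   0.        , 261.25512104],
       [  0.        , 413.33160257, 189.56114558],
       [  0.        ,   0.        ,   1.        ]]), 'extrinsics': array([[-0.89080114, -0.32881634,  0.31361304,  0.19030876],
       [-0.45432173,  0.65677044, -0.60186739,  0.48811076],
       [-0.00806794, -0.67862538, -0.73444027,  0.92233604],
       [ 0.        ,  0.        ,  0.        ,  1.        ]])}
top {'camera_matrix': array([[423.19441147,   0.        , 259.71738922],
       [  0.        , 423.19441147, 189.17806042],
       [  0.        ,   0.        ,   1.        ]]), 'extrinsics': array([[ 0.00330504, -0.9941918 ,  0.10757204,  0.37622228],
       [-0.99999163, -0.00302628,  0.00275453, -0.17787535],
       [-0.00241299, -0.10758024, -0.99419348,  1.38677538],
       [ 0.        ,  0.        ,  0.        ,  1.        ]])}
```

View pics/scene0.png

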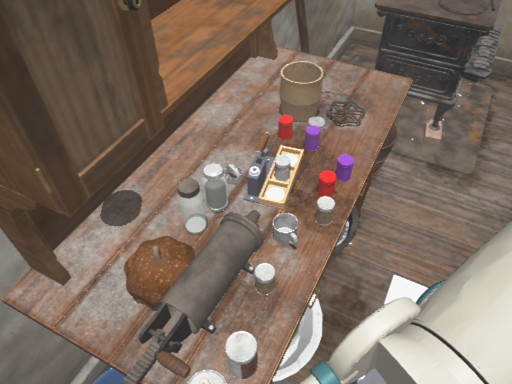

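View pics/top0.png

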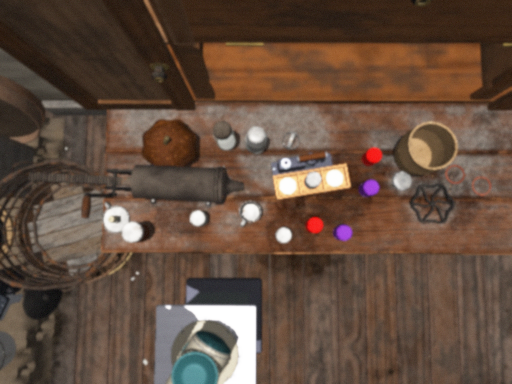

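```bash
python3 - <<'E'
import cv2,numpy as np
p=np.load("scene0.npz")["p"][:,:,::-1]
cv2.imwrite("pics/s_a.png",cv2.resize(p[105:255,220:370],(750,600)[:1]*2 if 0 else (600,600),interpolation=cv2.INTER_CUBIC))
cv2.imwrite("pics/s_b.png",cv2.resize(p[225:384,200:359],(600,600),interpolation=cv2.INTER_CUBIC))
p=np.load("top0.npz")["p"][:,:,::-1]
cv2.imwrite("pics/t_a.png",cv2.resize(p[120:260,180:360],(770,599),interpolation=cv2.INTER_CUBIC))
E
```

```text
(no output)
```

View pics/s_a.png

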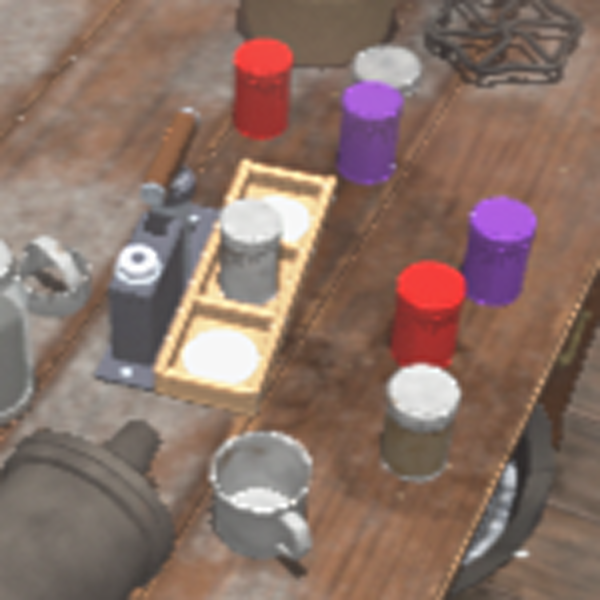

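View pics/s_b.png

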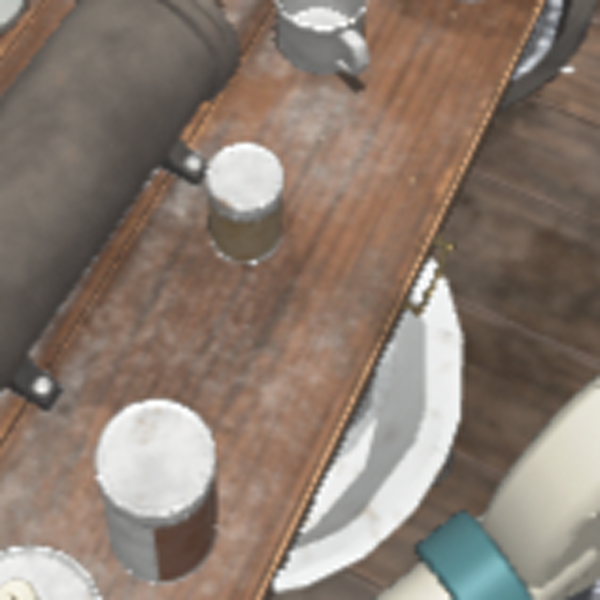

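View pics/t_a.png

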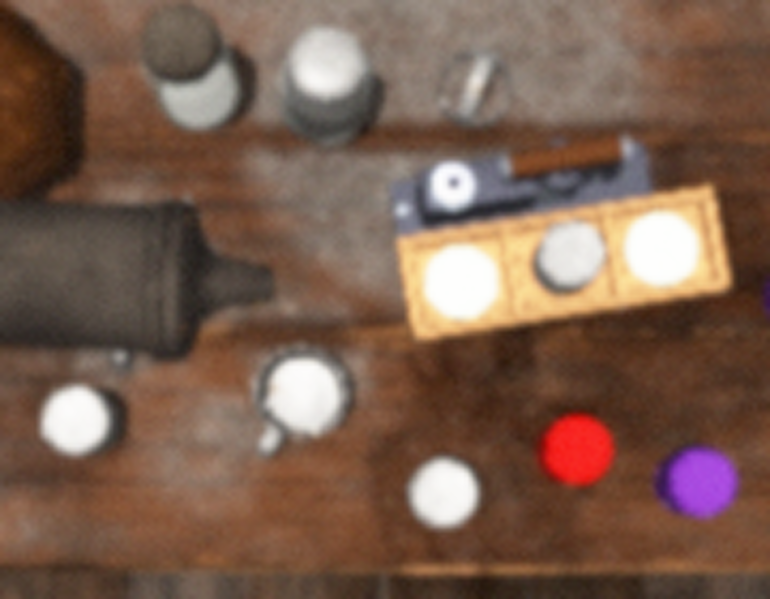

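```bash
cat > h.py <<'E'
import cv2,numpy as np
from station import robot
def cast(n,uv,z):
    c=robot.camera_params(n);K=c["camera_matrix"];T=c["extrinsics"]
    r=T[:3,:3]@np.linalg.inv(K)@np.array([uv[0],uv[1],1.]);o=T[:3,3]
    return (o+r*(z-o[2])/r[2])[:2]
def proj(n,P):
    c=robot.camera_params(n);K=c["camera_matrix"];T=np.linalg.inv(c["extrinsics"])
    q=K@(T@np.r_[P,1])[:3];return q[:2]/q[2]
def blob(p,roi,thr):
    x0,y0,x1,y1=roi;g=p[y0:y1,x0:x1].astype(int)
    m=((g.min(2)>thr)&(g.max(2)-g.min(2)<40)).astype(np.uint8)
    n,l,s,c=cv2.connectedComponentsWithStats(m)
    i=1+s[1:,4].argmax();return c[i]+[x0,y0],s[i]
E
python3 - <<'E'
from h import *
p=np.load("top0.npz")["p"];d=np.load("top0.npz")["d"];ps=np.load("scene0.npz")["p"]
for nm,roi,z in [("tA",(270,222,298,248),.072),("tB",(186,205,212,230),.072),("pk",(304,170,323,190),.072),("l1",(277,174,300,197),.008),("l2",(325,168,347,188),.008),("btn",(278,155,292,170),.094),("cup",(235,195,265,230),.03)]:
    for thr in (130,170):
        try:
            c,s=blob(p,roi,thr);print(nm,thr,c.round(2),s,cast("top",c,z).round(4), d[int(c[1]),int(c[0])])
        except Exception as e:print(nm,e)
# button dark hub & bar
hsv=cv2.cvtColor(p,cv2.COLOR_RGB2HSV)
x0,y0,x1,y1=294,148,335,166
r=p[y0:y1,x0:x1].astype(int)
m=((r[:,:,0]-r[:,:,2]>35)&(r[:,:,0]<150)).astype(np.uint8)
n,l,s,c=cv2.connectedComponentsWithStats(m);print(s,c+[x0,y0])
i=1+s[1:,4].argmax();ys,xs=np.where(l==i);rc=cv2.minAreaRect(np.c_[xs+x0,ys+y0].astype(np.float32));print(rc)
print("bar",cast("top",c[i]+[x0,y0],.134))
# carrier
x0,y0,x1,y1=265,158,358,205
r=hsv[y0:y1,x0:x1]
m=((r[:,:,0]<25)&(r[:,:,0]>10)&(r[:,:,2]>160)&(r[:,:,1]>60)).astype(np.uint8)
m=cv2.morphologyEx(m,cv2.MORPH_CLOSE,np.ones((3,3)))
n,l,s,c=cv2.connectedComponentsWithStats(m);i=1+s[1:,4].argmax();ys,xs=np.where(l==i)
rc=cv2.minAreaRect(np.c_[xs+x0,ys+y0].astype(np.float32));print(rc)
w=np.array([cast("top",q,.028) for q in cv2.boxPoints(rc)]);print(w,w.mean(0),np.linalg.norm(w-np.roll(w,1,0),axis=1))
for a,b in zip(w,np.roll(w,-1,0)):print(np.degrees(np.arctan2(*(b-a)[::-1])))
# scene lids
for nm,P in [("tA",None)]:pass
for nm,roi,z in [("tA",(312,194,340,212),.072),("tB",(252,260,278,283),.072),("l1",(262,185,288,202),.008),("l2",(282,150,300,168),.008)]:
    for thr in(130,170):
        c,s=blob(ps,roi,thr);print(nm,thr,c.round(2),s,cast("scene",c,z).round(4))
E
```

```text
tA 130 [283.45 234.74] [  6   5  16  16 201] [ 0.3772 -0.248 ] 1.307579
tA 170 [283.46 234.79] [  6   6  15  15 173] [ 0.377 -0.248] 1.307579
tB 130 [197.12 217.62] [  3   5  17  16 204] [0.4291 0.0197] 1.3141719
tB 170 [197.03 217.68] [  4   5  15  16 176] [0.4289 0.02  ] 1.3141719
pk 130 [313.06 178.94] [  2   2  15  15 183] [ 0.5512 -0.3412] 1.3207494
pk 170 [313.29 178.6 ] [  2   2  15  14 171] [ 0.5523 -0.3419] 1.3207494
l1 130 [287.29 185.4 ] [  2   4  17  16 226] [ 0.5382 -0.2644] 1.3870144
l1 170 [287.29 185.4 ] [  2   4  17  16 226] [ 0.5382 -0.2644] 1.3870144
l2 130 [334.13 177.75] [  1   2  17  17 231] [ 0.5639 -0.4184] 1.3921517
l2 170 [334.13 177.75] [  1   2  17  17 231] [ 0.5639 -0.4184] 1.3921517
btn 130 [285.34 162.72] [  2   2  12  12 120] [ 0.5986 -0.2533] 1.3099273
btn 170 [285.33 162.81] [ 3  3 10 11 88] [ 0.5984 -0.2532] 1.3099273
cup 130 [250.96 211.79] [  7   8  19  19 272] [ 0.45   -0.1463] 1.3857236
cup 170 [250.68 211.83] [  7   9  18  17 229] [ 0.4499 -0.1454] 1.3857236
[[  0   0  41  18 381]
 [  0   0  41  13 352]
 [ 39  13   2   4   5]] [[315.06824147 15
[... 290 characters left out ...]

 [ 0.53103601 -0.46784447]
 [ 0.48974156 -0.225357  ]] [ 0.55056116 -0.34034996] [0.08119097 0.24754566 0.08143962 0.24597847]
-80.2831506647743
-171.70582206887846
99.6644814612477
9.395988110671192
tA 130 [325.57 203.12] [  5   2  18  15 211] [ 0.3745 -0.2423]
tA 170 [325.57 202.58] [  5   2  18  14 185] [ 0.3752 -0.2441]
tB 130 [264.47 271.69] [  2   3  21  20 317] [0.4264 0.0236]
tB 170 [264.56 271.31] [  3   3  20  18 281] [0.4267 0.0226]
l1 130 [274.86 193.58] [  4   2  19  14 207] [ 0.537  -0.2648]
l1 170 [274.86 193.58] [  4   2  19  14 207] [ 0.537  -0.2648]
l2 130 [288.51 159.91] [  0   4  16  14 169] [ 0.5613 -0.4165]
l2 170 [288.78 159.48] [  0   4  16  12 158] [ 0.5613 -0.4187]
```

```bash
python3 - <<'E'
from h import *
z=np.load("top0.npz");d=z["d"];c=robot.camera_params("top");K=c["camera_matrix"];T=c["extrinsics"]
v,u=np.mgrid[:384,:512];P=np.stack([(u-K[0,2])/K[0,0]*d,(v-K[1,2])/K[1,1]*d,d],-1)@T[:3,:3].T+T[:3,3]
# stuffer region, points high near tin B
m=(P[...,1]>-.13)&(P[...,1]<.2)&(P[...,0]>.45)&(P[...,0]<.7)&(P[...,2]>.02)&(P[...,2]<.25)
for lo,hi in [(.02,.06),(.06,.09),(.09,.12),(.12,.15)]:
    k=m&(P[...,2]>lo)&(P[...,2]<hi)
    if k.sum():print(lo,hi,k.sum(),P[k].min(0).round(3),P[k].max(0).round(3))
for u_,v_ in [(315,225),(242,186),(313,155),(300,156),(328,152)]:print(u_,v_,P[v_,u_].round(3))
E
```

```text
0.02 0.06 121 [ 0.455 -0.13   0.02 ] [0.697 0.198 0.06 ]
0.06 0.09 783 [ 0.451 -0.128  0.06 ] [0.7   0.199 0.09 ]
0.09 0.12 2419 [ 0.47  -0.128  0.09 ] [0.7  0.2  0.12]
0.12 0.15 2080 [ 0.486 -0.093  0.12 ] [0.698 0.2   0.15 ]
315 225 [ 0.407 -0.346  0.073]
242 186 [ 0.526 -0.12   0.09 ]
313 155 [ 0.615 -0.334  0.135]
300 156 [ 0.612 -0.295  0.137]
328 152 [ 0.652 -0.401 -0.002]
```

```bash
python3 -m inch '[[20,-48,0,-8],[40,-96,0,-16],[60,-144,0,-24],[80,-192,0,-32],[95,-240,0,-40],[110,-288,0,-48],[120,-336,0,-56],[130,-384,0,-64]]' 80
```

```text
time_s: 0.9
eef_pos: [0.3534, 0.1498, 0.2053]
orientation: [0.69, 0.723, 0.0, 0.0]
contact_force: [0.6, 0.4, 0.2]
finger_gap: 0.849
```

```bash
python3 -m inch '[[5,-49,0,-8.5],[8,-98,0,-17],[11,-147,0,-25.5],[14,-196,0,-34],[17,-245,0,-42.5],[19,-294,0,-51],[21,-343,0,-59.5],[21,-391,0,-68]]'
```

```text
time_s: 1.7
eef_pos: [0.3741, -0.2414, 0.2053]
orientation: [0.977, 0.213, 0.0, -0.0]
contact_force: [1.8, 0.6, 0.4]
finger_gap: 0.847
```

```bash
python3 -m inch '[[0,0,-30,-8],[0,0,-60,-15.5],[0,0,-75,-15.5],[0,0,-75,-15.5]]'
```

```text
time_s: 2.1
eef_pos: [0.3726, -0.238, 0.1281]
orientation: [0.997, 0.082, -0.002, -0.002]
contact_force: [-1.2, 0.1, 0.0]
finger_gap: 0.851
```

```bash
python3 -m inch '[[0,0,0,0],[0,0,0,0]]'; python3 - <<'E'
from h import *
p,d=robot.snapshot("scene");cv2.imwrite("pics/s1.png",p[:,:,::-1]);print(robot.get_state()["eef_pos"])
E
```

```text
time_s: 2.3
eef_pos: [0.3753, -0.2398, 0.1315]
orientation: [0.997, 0.083, 0.001, 0.001]
contact_force: [-0.9, 0.1, -0.5]
finger_gap: 0.851
[ 0.37532734 -0.239814    0.1316269 ]
```

View pics/s1.png

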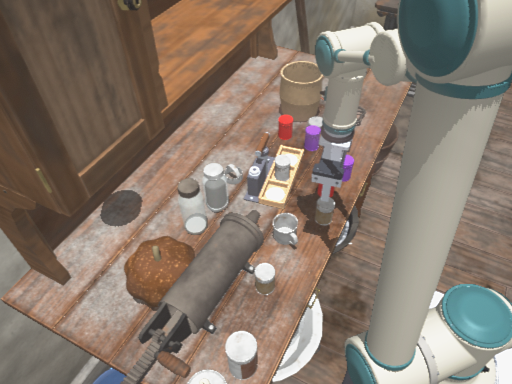

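```bash
python3 -m inch '[[0,-6.5,-20,0],[0,-6.5,-45,0],[0,-6.5,-70,0],[0,-6.5,-88,0],[0,-6.5,-94,0],[0,-6.5,-94,0]]'
```

```text
time_s: 2.95
eef_pos: [0.3747, -0.2458, 0.0366]
orientation: [0.997, 0.083, -0.0, -0.0]
contact_force: [0.5, -0.9, -0.2]
finger_gap: 0.851
```

```bash
python3 -m inch '[[0,0,0,0],[0,0,0,0],[0,0,0,0],[0,0,0,0],[0,0,0,0],[0,0,0,0]]' 40 15
```

```text
time_s: 3.55
eef_pos: [0.3748, -0.2461, 0.0369]
orientation: [0.997, 0.083, 0.0, 0.0]
contact_force: [-0.5, -0.7, 3.5]
finger_gap: 0.508
```

```bash
python3 -m inch '[[0,0,20,0],[0,0,50,0],[0,0,80,0],[0,0,80,0],[0,0,80,0]]'; python3 - <<'E'
from h import *
p,d=robot.snapshot("scene");cv2.imwrite("pics/s2.png",cv2.resize(p[90:240,230:380,::-1],(600,600)));print(robot.get_state()["eef_pos"])
p,d=robot.snapshot("top");cv2.imwrite("pics/t2.png",cv2.resize(p[120:260,180:360,::-1],(770,599)))
E
```

```text
time_s: 4.05
eef_pos: [0.3743, -0.2457, 0.1163]
orientation: [0.997, 0.083, 0.0, 0.0]
contact_force: [-0.1, 1.0, -2.6]
finger_gap: 0.507
[ 0.3736803  -0.24506565  0.11544279]
```

View pics/s2.png

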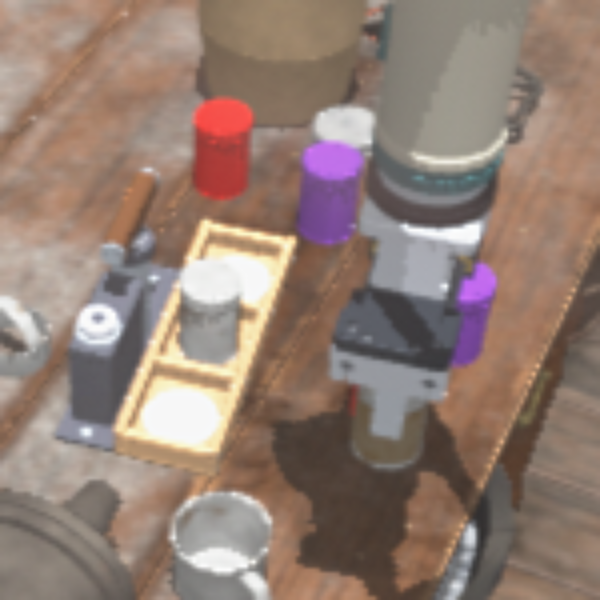

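```bash
python3 -m inch '[[10,-8,25,0],[40,-36,35,0],[75,-68,35,0],[110,-100,35,0],[145,-132,35,0],[175,-160,35,0],[188,-173,35,0],[188,-173,35,0]]'; python3 -m inch '[[0,0,0,0],[0,0,0,0]]'
```

```text
time_s: 4.95
eef_pos: [0.5634, -0.4202, 0.1476]
orientation: [0.997, 0.082, -0.001, -0.001]
contact_force: [-0.4, 0.6, -1.6]
finger_gap: 0.512
time_s: 5.15
eef_pos: [0.5612, -0.4174, 0.1504]
orientation: [0.997, 0.083, -0.001, -0.001]
contact_force: [-0.6, -0.3, -1.7]
finger_gap: 0.51
```

```bash
python3 -m inch '[[1,0,-25,0],[1,0,-55,0],[1,0,-75,0],[1,0,-85,0],[1,0,-85,0]]'; python3 - <<'E'
from h import *
p,d=robot.snapshot("scene");cv2.imwrite("pics/s3.png",cv2.resize(p[90:240,230:380,::-1],(600,600)));print(robot.get_state()["eef_pos"],robot.get_state()["contact_force"])
E
```

```text
time_s: 5.65
eef_pos: [0.5622, -0.4174, 0.0653]
orientation: [0.997, 0.083, -0.001, -0.001]
contact_force: [-0.1, 0.3, -1.2]
finger_gap: 0.507
[ 0.56311024 -0.41833559  0.06674694] [ 0.11330156  0.49045806 -1.06318453]
```

View pics/s3.png

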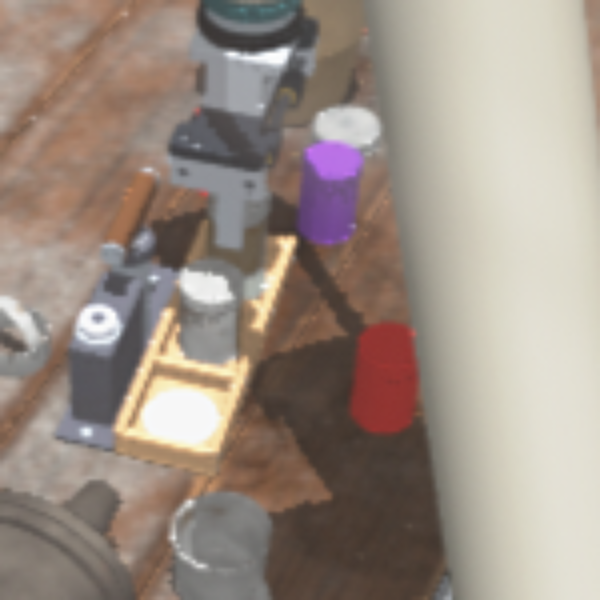

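```bash
python3 -m inch '[[0,0,-6,0],[0,0,-12,0],[0,0,-17,0],[0,0,-20,0],[0,0,-20,0],[0,0,-20,0]]'
```

```text
time_s: 6.3
eef_pos: [0.5636, -0.4189, 0.0464]
orientation: [0.997, 0.083, 0.0, 0.0]
contact_force: [-0.3, 0.4, -0.7]
finger_gap: 0.51
```

```bash
python3 -m inch '[[0,0,-1,0],[0,0,-1.5,0],[0,0,-1.5,0]]'; python3 -m inch '[[0,0,0,0],[0,0,0,0],[0,0,0,0],[0,0,0,0]]' 64;  python3 -m inch '[[0,0,10,0],[0,0,40,0],[0,0,80,0],[0,0,110,0],[0,0,110,0]]'
```

```text
time_s: 6.6
eef_pos: [0.5636, -0.4188, 0.045]
orientation: [0.997, 0.083, 0.0, 0.0]
contact_force: [-0.1, -0.5, -1.6]
finger_gap: 0.506
time_s: 7.0
eef_pos: [0.5637, -0.4189, 0.0453]
orientation: [0.997, 0.083, 0.0, 0.0]
contact_force: [-0.6, 0.0, 0.3]
finger_gap: 0.68
time_s: 7.5
eef_pos: [0.5661, -0.4211, 0.1616]
orientation: [0.997, 0.083, 0.004, 0.004]
contact_force: [-0.2, 1.0, 0.9]
finger_gap: 0.68
```

```bash
python3 -m inch '[[-30,35,10,0],[-60,70,10,0],[-90,105,10,0],[-115,145,10,0],[-135,185,10,-2],[-136,232,10,-5],[-136,280,10,-9],[-136,328,10,-9.5]]' 80;  python3 -m inch '[[0,45,0,0],[0,90,0,0],[0,112,0,0],[0,112,0,0],[0,112,0,0]]'
python3 - <<'E'
from h import *
p,d=robot.snapshot("top");cv2.imwrite("pics/t4.png",cv2.resize(p[120:260,180:360,::-1],(770,599)))
p,d=robot.snapshot("scene");cv2.imwrite("pics/s4.png",cv2.resize(p[110:310,220:420,::-1],(600,600)))
E
```

```text
time_s: 8.3
eef_pos: [0.4265, -0.0891, 0.1647]
orientation: [1.0, -0.002, -0.0, -0.0]
contact_force: [1.9, 0.8, 0.1]
finger_gap: 0.854
time_s: 8.8
eef_pos: [0.4272, 0.0211, 0.1647]
orientation: [1.0, 0.001, -0.0, 0.0]
contact_force: [-0.2, -0.7, -0.6]
finger_gap: 0.849
```

View pics/t4.png

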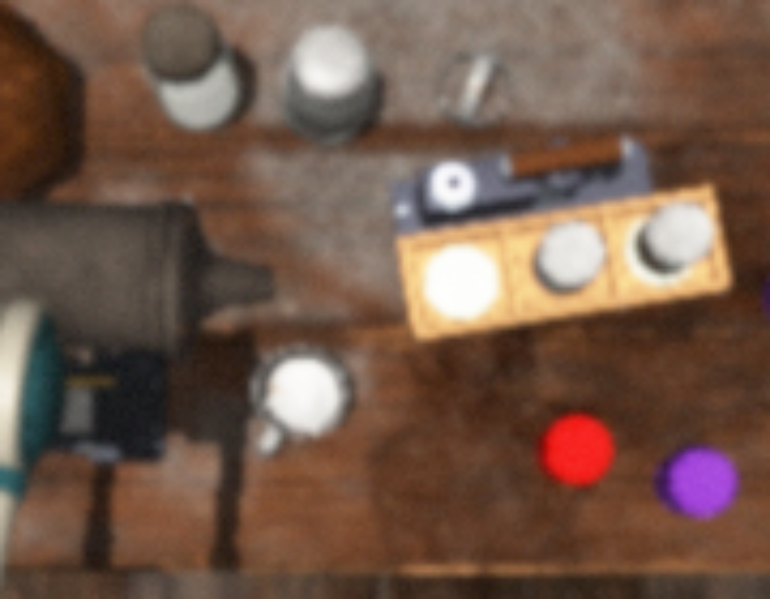

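View pics/s4.png

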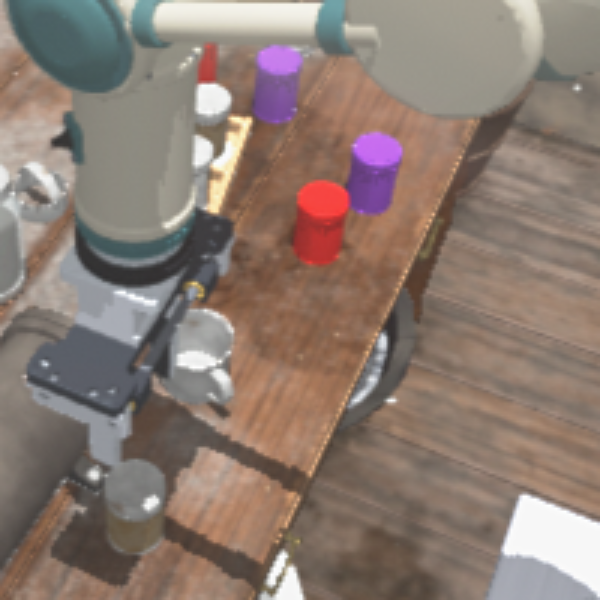

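```bash
python3 - <<'E'
from h import *
p,d=robot.snapshot("top");c=robot.camera_params("top");K=c["camera_matrix"];T=c["extrinsics"]
v,u=np.mgrid[:384,:512];P=np.stack([(u-K[0,2])/K[0,0]*d,(v-K[1,2])/K[1,1]*d,d],-1)@T[:3,:3].T+T[:3,3]
for r in range(196,230,2):print(r,[tuple(P[r,q].round(3)) for q in (199,208,214)])
E
```

```text
196 [(np.float64(0.492), np.float64(0.009), np.float64(0.116)), (np.float64(0.492), np.float64(-0.019), np.float64(0.117)), (np.float64(0.492), np.float64(-0.037), np.float64(0.122))]
198 [(np.float64(0.488), np.float64(0.01), np.float64(0.103)), (np.float64(0.487), np.float64(-0.017), np.float64(0.107)), (np.float64(0.486), np.float64(-0.037), np.float64(0.118))]
200 [(np.float64(0.482), np.float64(0.012), np.float64(0.093)), (np.float64(0.482), np.float64(-0.017), np.float64(0.101)), (np.float64(0.481), np.float64(-0.036), np.float64(0.112))]
202 [(np.float64(0.484), np.float64(0.026), np.float64(-0.005)), (np.float64(0.477), np.float64(-0.015), np.float64(0.084)), (np.float64(0.46), np.float64(-0.058), np.float64(0.303))]
204 [(np.float64(0.477), np.float64(0.025), np.float64(-0.0)), (np.float64(0.455), np.float64(-0.042), np.float64(0.304)), (np.float64(0.455), np.float64(-0.058), np.float64(0.304))]
206 [(np.float64(0.449), np.float64(-0.02), np.float64(0.306)), (np.float64(0.45), np.float64(-0.042), np.float64(0.303)), (np.float64(0.45), np.float64(-0.058), np.float64(0.306))]

[... 1325 characters left out ...]
.021), np.float64(0.307)), (np.float64(0.409), np.float64(-0.043), np.float64(0.303)), (np.float64(0.409), np.float64(-0.058), np.float64(0.303))]
224 [(np.float64(0.404), np.float64(-0.017), np.float64(0.28)), (np.float64(0.404), np.float64(-0.043), np.float64(0.304)), (np.float64(0.404), np.float64(-0.058), np.float64(0.302))]
226 [(np.float64(0.404), np.float64(0.019), np.float64(0.036)), (np.float64(0.398), np.float64(-0.044), np.float64(0.306)), (np.float64(0.399), np.float64(-0.059), np.float64(0.307))]
228 [(np.float64(0.398), np.float64(0.024), np.float64(-0.003)), (np.float64(0.398), np.float64(-0.005), np.float64(-0.003)), (np.float64(0.394), np.float64(-0.057), np.float64(0.288))]
```

```bash
python3 -m inch '[[0,0,-30,0],[0,0,-65,0],[0,0,-95,0],[0,0,-115,0],[0,0,-128,0],[0,0,-128,0],[0,0,-128,0]]';  python3 -m inch '[[0,0,0,0],[0,0,0,0],[0,0,0,0],[0,0,0,0],[0,0,0,0],[0,0,0,0]]' 40 15; python3 -m inch '[[0,0,20,0],[0,0,50,0],[0,0,90,0],[0,0,120,0],[0,0,120,0],[0,0,120,0]]'
```

```text
time_s: 9.65
eef_pos: [0.4279, 0.0203, 0.0371]
orientation: [1.0, -0.001, -0.0, 0.0]
contact_force: [-0.2, -1.0, 0.1]
finger_gap: 0.853
time_s: 10.25
eef_pos: [0.4278, 0.0213, 0.0373]
orientation: [1.0, -0.0, 0.0, 0.0]
contact_force: [0.1, 0.2, 3.5]
finger_gap: 0.512
time_s: 10.85
eef_pos: [0.4271, 0.0212, 0.1566]
orientation: [1.0, -0.0, -0.0, 0.0]
contact_force: [-0.1, -0.0, -2.3]
finger_gap: 0.506
```

```bash
python3 -m inch '[[0,-40,0,0],[0,-85,0,0],[5,-130,0,2],[25,-170,0,5],[55,-205,0,9.5],[85,-240,0,9.5],[105,-275,0,9.5],[110,-286,0,9.5]]';  python3 -m inch '[[0,0,0,0],[0,0,-20,0],[0,0,-50,0],[0,0,-75,0],[0,0,-90,0],[0,0,-90,0],[0,0,-90,0]]'; python3 - <<'E'
from h import *
p,d=robot.snapshot("scene");cv2.imwrite("pics/s5.png",cv2.resize(p[90:240,230:380,::-1],(600,600)));print(robot.get_state()["eef_pos"],robot.get_state()["contact_force"])
E
```

```text
time_s: 11.65
eef_pos: [0.5385, -0.2681, 0.1534]
orientation: [0.997, 0.082, -0.001, -0.0]
contact_force: [-0.2, -0.6, -1.2]
finger_gap: 0.516
time_s: 12.35
eef_pos: [0.5366, -0.2633, 0.0667]
orientation: [0.997, 0.083, -0.001, -0.001]
contact_force: [0.6, -1.1, -1.2]
finger_gap: 0.506
[ 0.53734857 -0.26400967  0.06751184] [ 0.41355426  0.53716291 -1.79298867]
```

View pics/s5.png

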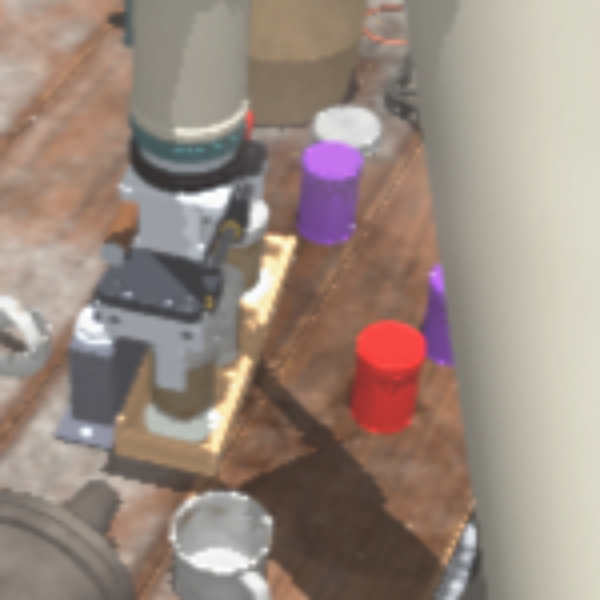

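```bash
python3 -m inch '[[0,0,-6,0],[0,0,-12,0],[0,0,-18,0],[0,0,-21,0],[0,0,-22,0],[0,0,-22,0],[0,0,-22,0]]'; python3 -m inch '[[0,0,0,0],[0,0,0,0],[0,0,0,0],[0,0,0,0]]' 64;  python3 -m inch '[[0,0,10,0],[0,0,40,0],[0,0,80,0],[0,0,120,0],[0,0,130,0],[0,0,130,0]]'
```

```text
time_s: 13.1
eef_pos: [0.5371, -0.2645, 0.0452]
orientation: [0.997, 0.083, -0.0, -0.0]
contact_force: [-2.1, 1.3, 2.5]
finger_gap: 0.508
time_s: 13.5
eef_pos: [0.5378, -0.265, 0.0449]
orientation: [0.997, 0.083, 0.0, 0.0]
contact_force: [0.2, -0.0, -0.6]
finger_gap: 0.676
time_s: 14.1
eef_pos: [0.5386, -0.2655, 0.1774]
orientation: [0.997, 0.083, 0.002, 0.002]
contact_force: [-0.5, 0.0, -1.0]
finger_gap: 0.684
```

```bash
python3 -m inch '[[15,3,0,0],[40,8,0,0],[60,12,0,0],[60,12,-30,0],[60,12,-60,0],[60,12,-65,0],[60,12,-65,0],[60,12,-65,0]]' 0; python3 - <<'E'
from h import *
p,d=robot.snapshot("scene");cv2.imwrite("pics/s6.png",cv2.resize(p[90:240,230:380,::-1],(600,600)));print(robot.get_state()["eef_pos"],robot.get_state()["contact_force"])
E
```

```text
time_s: 14.9
eef_pos: [0.5983, -0.253, 0.1103]
orientation: [0.997, 0.083, 0.0, 0.0]
contact_force: [0.1, -0.3, -0.1]
finger_gap: 0.036
[ 0.59852165 -0.25326047  0.11099604] [ 0.44050063  0.09763798 -0.18618854]
```

View pics/s6.png

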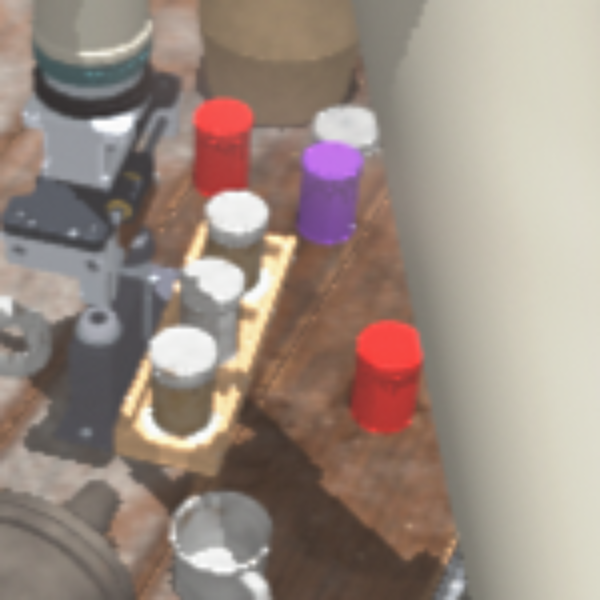

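```bash
python3 -m inch '[[0,0,-8,0],[0,0,-14,0],[0,0,-17,0],[0,0,-20,0],[0,0,-22,0],[0,0,-23,0],[0,0,-23,0]]';python3 -m inch '[[0,0,-1,0],[0,0,-2,0],[0,0,-2,0]]'
```

```text
time_s: 15.65
eef_pos: [0.5973, -0.2528, 0.0869]
orientation: [0.997, 0.083, -0.0, 0.0]
contact_force: [-0.2, 0.1, 1.8]
finger_gap: 0.005
time_s: 15.95
eef_pos: [0.5974, -0.2529, 0.0862]
orientation: [0.997, 0.083, 0.0, 0.0]
contact_force: [-2.9, 1.0, 7.3]
finger_gap: 0.004
```

```bash
python3 -m inch '[[0,0,-1,0],[0,0,-2,0],[0,0,-2,0]]'
```

```text
time_s: 16.25
eef_pos: [0.5975, -0.2529, 0.0861]
orientation: [0.997, 0.083, 0.001, 0.001]
contact_force: [-5.1, 2.1, 15.3]
finger_gap: 0.006
```

```bash
python3 -m inch '[[0,0,20,0],[0,0,60,0],[0,0,110,0],[0,0,120,8.5],[0,0,120,17],[0,0,120,25.5],[0,0,120,34],[0,0,120,42.5]]'; python3 -m inch '[[-20,20,0,8.5],[-40,40,0,17],[-60,60,0,25.5],[-80,80,0,34],[-100,100,0,42.5],[-100,100,0,47.5],[-100,100,0,47.5]]' 60;python3 - <<'E'
from h import *
for n in("top","scene"):
    p,d=robot.snapshot(n);np.savez(n+"7.npz",p=p,d=d)
    q=p[120:260,180:360] if n=="top" else p[90:240,230:380]
    cv2.imwrite(f"pics/{n}7.png",cv2.resize(q[:,:,::-1],(770,599) if n=="top" else (600,600)))
print(robot.get_state()["eef_pos"])
E
```

```text
time_s: 17.05
eef_pos: [0.5977, -0.2528, 0.2026]
orientation: [0.898, 0.441, 0.0, 0.0]
contact_force: [0.4, -0.4, -0.1]
finger_gap: 0.005
time_s: 17.75
eef_pos: [0.4973, -0.1523, 0.2031]
orientation: [0.646, 0.763, 0.0, 0.001]
contact_force: [-0.6, -0.2, 0.5]
finger_gap: 0.566
[ 0.49800947 -0.15306345  0.20296348]
```

View pics/top7.png

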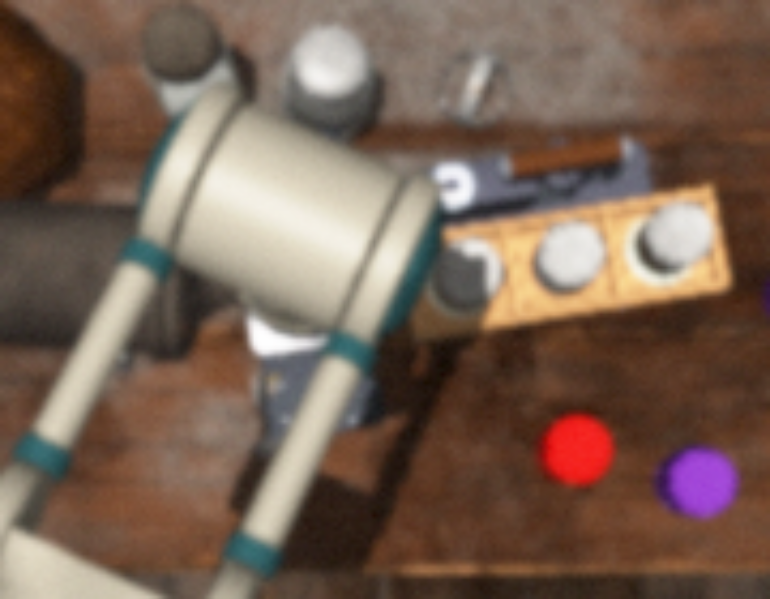

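View pics/scene7.png

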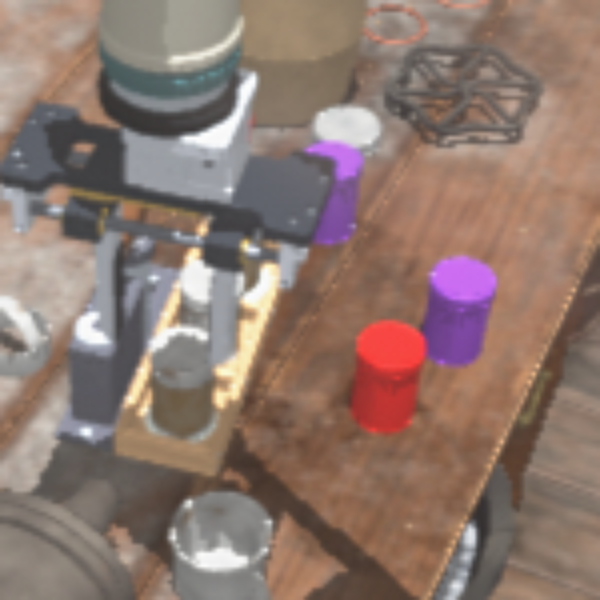

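```bash
python3 -m inch '[[25,-40,0,0],[52,-80,0,0],[80,-124,0,0],[102,-160,0,0],[114.5,-178,0,0],[114.5,-178,0,0],[114.5,-178,0,0]]'; python3 - <<'E'
from h import *
for n in("scene",):
    p,d=robot.snapshot(n)
    q=p[90:240,200:350]
    cv2.imwrite(f"pics/{n}8.png",cv2.resize(q[:,:,::-1],(600,600)))
print(robot.get_state()["eef_pos"])
E
```

```text
time_s: 18.55
eef_pos: [0.6118, -0.331, 0.2018]
orientation: [0.647, 0.763, 0.0, -0.001]
contact_force: [0.3, 0.7, -1.0]
finger_gap: 0.637
[ 0.61153521 -0.33021889  0.20234606]
```

View pics/scene8.png

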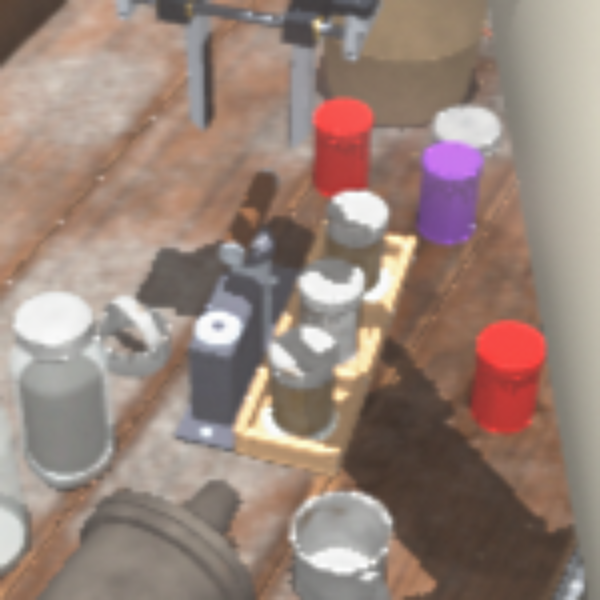

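```bash
python3 -m inch '[[0,0,-25,0],[0,0,-50,0],[0,0,-70,0],[0,0,-84,0],[0,0,-94,0],[0,0,-94,0],[0,0,-94,0]]';python3 -m inch '[[0,0,0,0],[0,0,0,0],[0,0,0,0],[0,0,0,0],[0,0,0,0],[0,0,0,0],[0,0,0,0]]' 10 45; python3 - <<'E'
from h import *
for n in("scene",):
    p,d=robot.snapshot(n)
    q=p[90:240,200:350]
    cv2.imwrite(f"pics/{n}9.png",cv2.resize(q[:,:,::-1],(600,600)))
E
```

```text
time_s: 19.3
eef_pos: [0.6124, -0.3308, 0.1098]
orientation: [0.646, 0.763, 0.0, 0.001]
contact_force: [-0.3, -0.9, 0.7]
finger_gap: 0.64
time_s: 20.0
eef_pos: [0.6122, -0.3309, 0.1091]
orientation: [0.646, 0.763, 0.0, 0.0]
contact_force: [0.5, 0.0, 0.0]
finger_gap: 0.207
```

View pics/scene9.png

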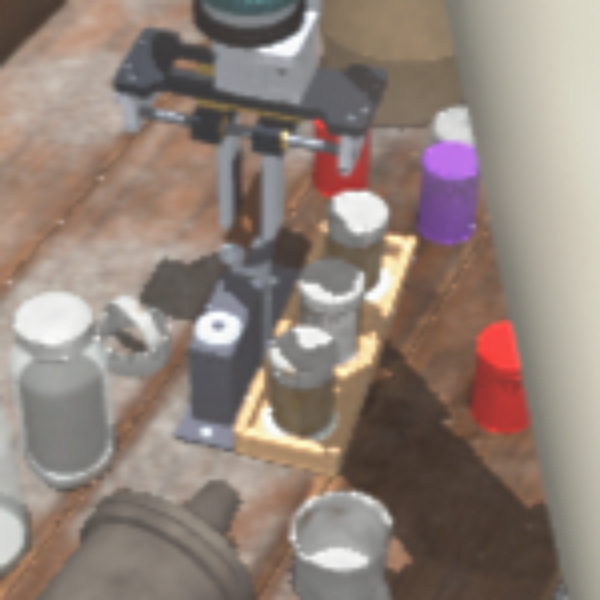

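```bash
python3 -m inch '[[0,0,5,0],[0,0,12,0],[0,0,20,0],[0,0,28,0],[0,0,36,0],[0,0,44,0],[0,0,50,0],[0,0,50,0]]';python3 -m inch '[[0,0,6,0],[0,0,13,0],[0,0,20,0],[0,0,28,0],[0,0,36,0],[0,0,44,0],[0,0,52,0],[0,0,52,0]]'
```

```text
time_s: 20.85
eef_pos: [0.6121, -0.3308, 0.1603]
orientation: [0.646, 0.763, 0.0, 0.0]
contact_force: [1.9, 0.1, -2.9]
finger_gap: 0.208
time_s: 21.65
eef_pos: [0.612, -0.3308, 0.2125]
orientation: [0.646, 0.763, 0.0, 0.0]
contact_force: [1.2, -0.8, -7.6]
finger_gap: 0.206
```

```bash
python3 -m inch '[[0,0,3,0],[0,0,5,0],[0,0,7,0],[0,0,7,0]]';python3 -m inch '[[0,0,1,0],[0,0,2,0],[0,0,2,0],[0,0,2,0]]'
```

```text
time_s: 22.05
eef_pos: [0.612, -0.3308, 0.2181]
orientation: [0.646, 0.763, 0.0, -0.0]
contact_force: [1.4, 0.3, -7.5]
finger_gap: 0.21
time_s: 22.45
eef_pos: [0.6119, -0.3308, 0.2194]
orientation: [0.646, 0.763, -0.0, -0.0]
contact_force: [2.9, -1.4, -11.1]
finger_gap: 0.205
```

```bash
python3 -m inch '[[0,0,1,0],[0,0,2,0],[0,0,2,0],[0,0,2,0]]'; python3 - <<'E'
from h import *
for n in("scene",):
    p,d=robot.snapshot(n)
    q=p[60:240,180:360]
    cv2.imwrite(f"pics/{n}10.png",cv2.resize(q[:,:,::-1],(600,600)))
    p,d=robot.snapshot("top");cv2.imwrite("pics/t10.png",cv2.resize(p[120:260,180:360,::-1],(770,599)))
E
```

```text
time_s: 22.85
eef_pos: [0.6117, -0.3306, 0.2197]
orientation: [0.646, 0.763, -0.0, -0.001]
contact_force: [4.2, -2.0, -24.9]
finger_gap: 0.207
```

View pics/scene10.png

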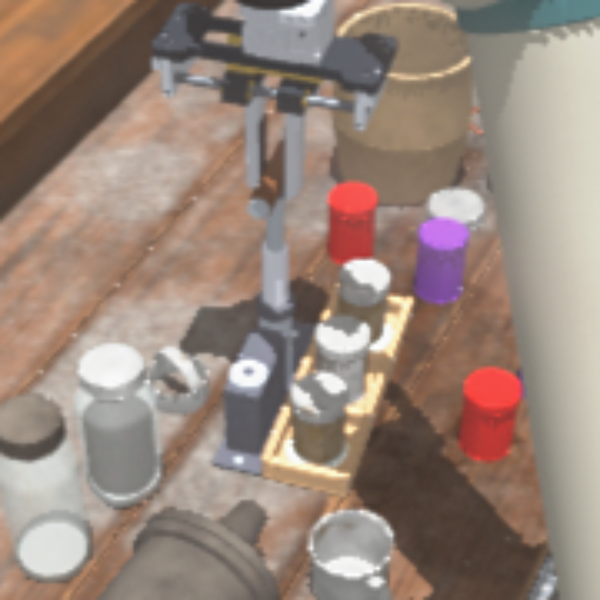

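View pics/t10.png

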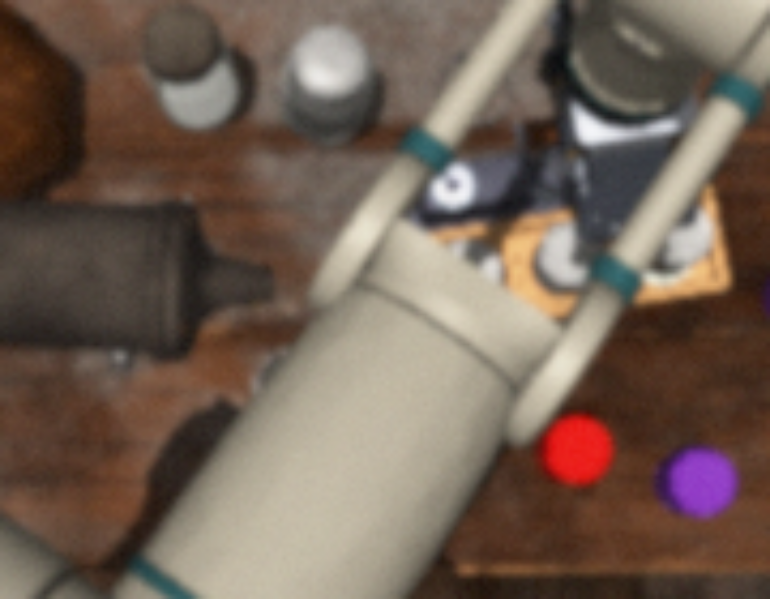

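The hard stop is reached: force jumped to 25 N and the bar stopped rising. I'll ease off slightly so the grip can't creep, then hand in.

```bash
python3 -m inch '[[0,0,-1,0],[0,0,-1,0],[0,0,-1,0],[0,0,-1,0]]' - 55; python3 -m inch '[[0,0,0,0],[0,0,0,0],[0,0,0,0],[0,0,0,0]]'
```

```text
time_s: 23.35
eef_pos: [0.6117, -0.3306, 0.2197]
orientation: [0.646, 0.763, -0.0, -0.001]
contact_force: [5.0, -1.4, -24.7]
finger_gap: 0.205
time_s: 23.75
eef_pos: [0.6117, -0.3306, 0.2197]
orientation: [0.646, 0.763, -0.0, -0.001]
contact_force: [5.0, -2.3, -26.2]
finger_gap: 0.206
```

```bash
python3 -m inch '[[0,0,-0.7,0],[0,0,-0.7,0],[0,0,-0.7,0],[0,0,-0.7,0]]'; python3 -m inch '[[0,0,0,0],[0,0,0,0],[0,0,0,0],[0,0,0,0],[0,0,0,0],[0,0,0,0]]'
```

```text
time_s: 24.15
eef_pos: [0.6117, -0.3306, 0.2197]
orientation: [0.646, 0.763, -0.0, -0.001]
contact_force: [4.3, -2.7, -24.7]
finger_gap: 0.204
time_s: 24.75
eef_pos: [0.6117, -0.3306, 0.2197]
orientation: [0.646, 0.763, -0.0, -0.001]
contact_force: [4.5, -1.6, -24.6]
finger_gap: 0.207
```

Steady at the stop with no slip.

```bash
python3 -c "
from station import robot
print(robot.hand_in()); s=robot.get_state(); print(s['eef_pos'],s['contact_force'],s['finger_gap'])"
```

```text
the job is handed in; nothing more can be done
None
the job is handed in; nothing more can be done
```

I finished the job and handed it in at about 25 s of the 72 s allowed. Both loose tins stand upright in the two outer cells. The button is fully down, and the arm is still holding the handle at its second stop.

- **Tins:** pictures taken after each release showed both standing in their cells. The packed tin and the other things in view had not moved.
- **Button:** it met its hard stop with the fingertip at 86 mm above the table, with the last push at about 15 N. It looked down in the later pictures.
- **Handle:** the hand rose 110.6 mm from the grip height, against the 110 mm expected. It stayed steady at that height for over a second with 55 N of grip and no sign of slipping.
- **One check that did not go as planned:** I eased the pull by about 1.7 mm before handing in, but it stayed at about 25 N (below 40 N) instead of dropping.
- **Not checked:** I couldn't read the state after handing in. In the last top view the arm partly hid the carrier and the cup.

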